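# Draw the loading plate from under a stack of cuvette boxes and stow it

### The arm

A 7-joint arm with a two-finger parallel gripper is mounted at the origin on a cart in front of the work surface, level with it; the furniture and walls round the work are solid. World frame = base frame: x ahead of the robot, y to its left, z up, the work surface at z = 0. Lengths are in m, angles in degrees, forces in N, time in s.
With the tool pointing down it reaches from about 0.425 to 0.8 m from the base axis. Payload 8.3 kg.
Tool frame: the origin (TCP) lies on the centre line of the jaws, within the pads' length; the fingertips stand 19 mm ahead of it and the grasp point (between the pads) is the TCP (env.finger_overhang is the z of the fingertips in the tool frame, in m); z points along the fingers, y is the line along which they close (so a half turn about z gives the same grasp; the last joint's range is limited). The gripper opens to 85 mm and grips with 20 to 120 N. Pads are 22 mm wide; open, the fingers measure 114 mm over their backs; the gripper's body (76 mm by 85 mm) begins 54 mm behind the grasp point. The pads swing forward as they close: fully open they stand 13 mm farther back than shut.
Start: joints at [-67.661, 21.967, 0.94, 78.501, -0.361, 79.538, -2.664], TCP at [0.273, 0.562, 0.25] pointing down, gripper open.
Joint ranges: [-169.22, 169.22], [-14.56, 117.87], [-87.37, 89.26], [10.42, 133.3], [-82.24, 262.24], [0.94, 117.77], [-172.7, 172.7]. Speed limits (degrees/s): [136.94, 136.94, 172.46, 172.46, 180, 180, 180].

### API

Orientations are given as [roll, pitch, yaw] about the fixed x, y, z axes, in that order (R = Rz(yaw) Ry(pitch) Rx(roll)).
In Python, from workcell import get_obs, camera, order, nets, env gives the robot as it stands.
- The arm moves only by the tool drive_tool, never from a script. Its argument "motion" is a list of rows, each an object of numbers: "jaw": the opening in per cent of the stroke, from 0 (shut) to 100 (fully open); "dx", "dy", "dz": the shift along the tool's x, y, z in cm; "wx", "wy", "wz": the turn, a rotation vector about the tool's x, y, z in degrees. A call has 1 to 20 rows; each row is the pose to reach, as a shift and turn from the pose commanded when the call began, along the tool's axes at that moment; what a row does not reach only later rows make up. A row lasts 1/12 s, in which the tool goes at most 41.7 mm and 7.16 degrees, less where a joint would pass 70% of its speed; a pose out of reach is approached as far as the arm can. A call with a gripper value outside its range is refused whole. The fingers move at their own pace and stop on an object; "grip_force" is the grip in N (left out, the last holds). Time passes only in rows, so rows that repeat a pose let the fingers close. It gives the time, the measured TCP pose, the force, the opening and the grip force at its end, in the units of the state.
- get_obs(): the state, without advancing time (a new reading comes with each control period).
- camera(name): name is "scene" or "top" or "wrist"; returns a dict with "image" (400x640x3 uint8, blue, green, red), "K" (3x3 intrinsics, pixels), "world_to_cam" (4x4, takes a point from world to camera coordinates). Camera axes: x right, y up, looking along -z (the intrinsics and any distortion apply to the point x, -y, -z); pixel columns grow to the right and rows downward; lengths in m; the calibration is good to about 2 mm. A picture is of the moment at which its call begins. There is no depth.
- order.hand_in(): hands the job in; it is judged then, once.
Trained networks look in the newest picture that a camera, given by its name, has taken for a name from the list of things; names that differ only in an ending like _2 or _b are one class to them, and where a whole thing is asked for, a point or a joint stands for the part that bears it (a point fixed in the world has none). Each returns a list of dicts, best first, with "p" (0 to 1); they miss things now and then, are a little off and sometimes report something else, mostly with a low value. They report only what shows in the picture. A call takes as long as a camera call. They do not tell look-alikes from the thing itself.
- nets.search_frame(camera, query): "xy" ([column, row] in pixels, amid what is visible of it).
- nets.spot_point(camera, query): "xy" ([column, row] in pixels: a listed point, or the origin of a listed thing).
The state is a dict: "time_s": time; "joint_pos": joint angles; "joint_vel": joint speeds; "tau": joint torques, N m; "ee_pos": TCP position; "eef_rot": TCP orientation; "wrist_force": force on the tool from outside, world axes, zero at the start; "moment": the same for the moment, N m; "width": finger opening in m; "finger_force": force on a finger pad.
Only numpy, scipy, OpenCV 4.12 (cv2) and the standard library are available. Lean on these libraries where they do the work, as an engineer would, in place of code of your own. Each camera call takes 0.05 s, during which the arm holds its last target. There are 200 camera calls.

### The job

The three stacked cuvette boxes have been set into the feed dock on their loading plate. Draw the plate out from under them by its grip bar, smoothly and level, yielding sideways where the dock's front gate guides it rather than forcing it, so that the boxes settle on the dock floor still squarely stacked; do not touch the boxes. Then slide the plate into its stow bay under the cover, feeling for the end stop, until the switch pin is pushed right in, gently and without force, and let go of it lying flat there.

Things in the scene. Friction and masses are not known exactly. Their poses are not given: they have to be found in the camera images.
- dock: feed dock, fixed, left or right of the bay: aluminium floor 80 x 116 mm, its top at z = 5 mm. Origin on the bench under the middle of the stack's place; z up; -x is the front, towards which the plate is drawn. White angles 20 mm high above the floor at rear and sides, and a front gate, hold the lowest box with 2 mm play (inner faces x = +-30, y = +-41 mm)
- dock_mouth (a point): on the dock's floor in the middle of its front side (x = -33, y = 0, z = 5 mm in the dock's frame), axes as the dock's. Here stand the gate's two cheeks, 20 mm high, x = -33 to -30 mm, with a 51 mm gap between. The gate is on slotted feet: the gap's middle is somewhere from y = -9 to 9 mm, differently each time and not reported: find it by feel. Floor ends at x = -41 mm
- plate: loading plate, loose, 0.16 kg: flat steel 4 mm thick with an upright black grip bar. Origin on the underside below the middle of the bar; z up; +x along the blade, away from the grip. Neck 28 mm wide from x = -28 mm; shoulders widen at 30 degrees from x = 44 to the blade, 48 mm wide, x = 61 to 102 mm. At first it lies on the dock floor, origin about x = -72 mm in the dock's frame, axes parallel; its grip end stands 5 mm off the bench
- plate_grip (a point): where to hold the plate: in the grip bar, 22 mm above the plate's underside, axes as the plate's. The bar is 54 mm long along x, 14 mm wide along y, from 4 to 30 mm above the underside, rounded
- plate_end (a point): middle of the blade's far edge (x = 102 mm, z = 0 in the plate's frame), which leads into the bay. Drawing takes 3 to 10 N under the stack, which leans on the gate; drawn some 5 to 20 mm, a shoulder meets a gate cheek unless the plate is in line with the gap, and is pushed sideways by it: yield to that side. Clear of the boxes after 65 mm
- box0: clear lidded box of cuvettes, 78 mm x 56 mm and 24 mm high, about 0.15 kg, lid fixed shut; origin at the centre of its underside, its own x along the 78 mm, z up. Lowest of the stack, on the plate (its x along the dock's y); all three drop 4 mm, rear edge first, as the plate comes out
- box1: clear lidded box of cuvettes, 78 mm x 56 mm and 24 mm high, about 0.15 kg, lid fixed shut; origin at the centre of its underside, its own x along the 78 mm, z up. Middle of the stack, held only by friction
- box2: clear lidded box of cuvettes, 78 mm x 56 mm and 24 mm high, about 0.15 kg, lid fixed shut; origin at the centre of its underside, its own x along the 78 mm, z up. Top of the stack, held only by friction
- bay: stow bay, fixed: aluminium floor plate 150 x 76 mm (x = -65 to 85 mm), its top at z = 5 mm; origin on the bench, z up. The plate goes in along +x, axes parallel to the bay's, sliding on the floor with about 1 N. An end stop (upright steel angle 44 mm wide, 20 mm high) on slotted holes has its face somewhere from x = 46 to 62 mm, set differently each time: find it by feel
- bay_mouth (a point): on the bay floor between the near ends of its two straight side rails (x = 0, z = 5 mm in the bay's frame), axes as the bay's. Rails 9 mm high, 52 mm apart inside, from x = 0 to 62 mm; ahead of them the mouth flares to about 60 mm wide at x = -14 mm. A cover bridges the rails from x = 4 to 42 mm, 9 mm clear above the floor; ahead of the mouth the floor is open
- stow_pin (a joint): brass switch pin in the end stop's face at the height of the blade: 0 when free (4.5 mm proud), 0.0045 m when the end of the blade has pushed it flush and bears on the face. Its spring is soft (below 0.4 N) and the plate stays where it is left
- tape_roll: roll of beige tape lying flat, 68 mm across, 18 mm high, bystander; origin at the centre of its underside
- timer: white countdown timer lying flat, 66 x 66 x 18 mm, bystander; origin at the centre of its underside
- reagent_bottle: brown reagent bottle with white cap, 45 mm across, 93 mm high, bystander; origin at the centre of its underside
Not all that is in view belongs to the job. What is shaped like the box0 but blue is not meant.

How it is judged:
By the outcome, as a careful person would: the job done as asked, in the order asked, and still so for the second after the job is handed in, with the robot touching nothing.
It also fails if it takes over 58 s, if anything falls off the work surface, if the arm or the gripper's body presses on something with over 40 N, if the wrist force passes 120 N, or if a joint passes its speed limit or range.

## Working session

There is one attempt and no reset: what is moved stays moved. The work goes in short steps, Python scripts to look and compute and a tool call to move; the robot and the scene stay as the last step left them, time stands still between calls to the robot, and variables do not carry over. Pictures are saved under pics/ and viewed, at most 13 in all, crops included, and the job is handed in when it is done.

Besides the shell and the picture viewer there is one more tool, called after "Emit:" as name(argument=value, ...), one argument or row to a line, values as JSON. drive_tool: Moves the arm, as the interface text tells. Its arguments: {"type":"object","properties":{"motion":{"type":"array","items":{"type":"object","properties":{"jaw":{"type":"number"},"dx":{"type":"number"},"dy":{"type":"number"},"dz":{"type":"number"},"wx":{"type":"number"},"wy":{"type":"number"},"wz":{"type":"number"}}}},"grip_force":{"type":"number"}},"required":["motion"]}

```bash
ls; mkdir -p pics; cat > h.py <<'E'
import numpy as np, cv2
from workcell import get_obs, camera, order, nets, env
def px2w(c,xy,z):
    K=np.array(c["K"]);T=np.array(c["world_to_cam"])
    d=np.linalg.inv(K)@np.array([xy[0],xy[1],1.]); d=np.array([d[0],-d[1],-d[2]])
    R=T[:3,:3];o=-R.T@T[:3,3];d=R.T@d
    return o+d*(z-o[2])/d[2]
def w2px(c,p):
    K=np.array(c["K"]);T=np.array(c["world_to_cam"])
    q=T[:3,:3]@np.array(p)+T[:3,3]; q=K@np.array([q[0],-q[1],-q[2]]); return q[:2]/q[2]
E
python3 - <<'E'
from h import *
o=get_obs();print(o)
hs=dict(dock=0,dock_mouth=.005,plate=.005,plate_grip=.027,plate_end=.005,box0=.009,box2=.057,bay=0,bay_mouth=.005,tape_roll=0,timer=0,reagent_bottle=0)
for n in("top","scene"):
    c=camera(n);cv2.imwrite(f"pics/{n}0.png",c["image"])
    for q,z in hs.items():
        for r in nets.spot_point(n,q)[:3]: print(n,q,np.round(r["p"],2),np.round(r["xy"],1),np.round(px2w(c,r["xy"],z),4))
E
```

```text
pics
{'time_s': 0.0, 'joint_pos': array([-67.65972777,  22.01406511,   0.9374221 ,  78.56233065,
        -0.35887795,  79.5363764 ,  -2.66407365]), 'joint_vel': array([-0.07541325, -0.01889228,  0.01174909,  0.0948818 , -0.14137088,
       -0.05900538,  0.08134005]), 'tau': array([-1.93073170e-04, -6.27592492e+01,  8.43848996e-01, -3.71838713e+01,
        1.62585889e-02,  1.36795244e-02, -9.82507345e-06]), 'ee_pos': array([0.27320347, 0.56161069, 0.24928356]), 'eef_rot': array([-1.79890147e+02,  3.69015054e-03,  1.54060718e+02]), 'wrist_force': array([-0.30229714, -1.10617999,  1.83482075]), 'moment': array([0.04033704, 0.02550294, 0.01690237]), 'finger_force': 0.0, 'width': 0.08578156053433686}
top dock 0.55 [396.8 193.7] [ 0.6319 -0.036   0.    ]
top dock_mouth 0.82 [398.8 209. ] [ 0.5866 -0.0415  0.005 ]
top dock_mouth 0.66 [402.5 218.4] [ 0.5593 -0.0527  0.005 ]
top plate 0.5 [402.9 218.2] [ 0.5599 -0.0538  0.005 ]
top plate 0.42 [402.5 191.8] [ 0.6374 -0.0518  0.005 ]
top plate_grip 0.73 [406.2 220.6] [ 0.5527 -0.0591  0.027 ]
top box0 0.93 [400.  195.6] [ 0.6258 -0.0438  0.009 
[... 858 characters left out ...]
 0.6668 -0.0152  0.009 ]
scene box0 0.74 [311.7 275.8] [0.4999 0.0607 0.009 ]
scene box0 0.67 [389.  273.8] [ 0.6406 -0.0253  0.009 ]
scene box2 0.85 [395.3 265.3] [ 0.6375 -0.0409  0.057 ]
scene box2 0.74 [311.7 275.8] [0.4814 0.0301 0.057 ]
scene box2 0.67 [389.  273.8] [ 0.613  -0.0504  0.057 ]
scene bay 0.59 [306.  206.9] [ 0.6055  0.2544 -0.    ]
scene bay_mouth 0.76 [304.8 206. ] [0.6021 0.2544 0.005 ]
scene tape_roll 0.63 [369.7 231.4] [0.6877 0.1003 0.    ]
scene timer 0.88 [214.8 171.3] [0.4694 0.5136 0.    ]
scene timer 0.62 [389.6 279.4] [ 0.6374 -0.0328  0.    ]
scene timer 0.19 [364.9 298.2] [ 0.5645 -0.0413  0.    ]
scene reagent_bottle 0.89 [363.2 197.4] [0.747  0.2032 0.    ]
```

```bash
ls -la . ; ls pics
```

```text
total 16
drwxr-xr-x  3 agent agent 4096 Dec  3 06:01 .
drwxr-xr-x 23 root  root  4096 Dec  3 06:01 ..
-rw-r--r--  1 agent agent  455 Dec  3 06:01 h.py
drwxr-xr-x  2 agent agent 4096 Dec  3 06:01 pics
scene0.png
top0.png
```

```bash
python3 - <<'E'
import cv2,numpy as np
a=cv2.imread("pics/top0.png")[130:270,190:450];b=cv2.imread("pics/scene0.png")[160:320,190:450]
cv2.imwrite("pics/v0.png",np.vstack([cv2.resize(a,(520,280),interpolation=2),cv2.resize(b,(520,320),interpolation=2)]))
E
```

```text
(no output)
```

View pics/v0.png

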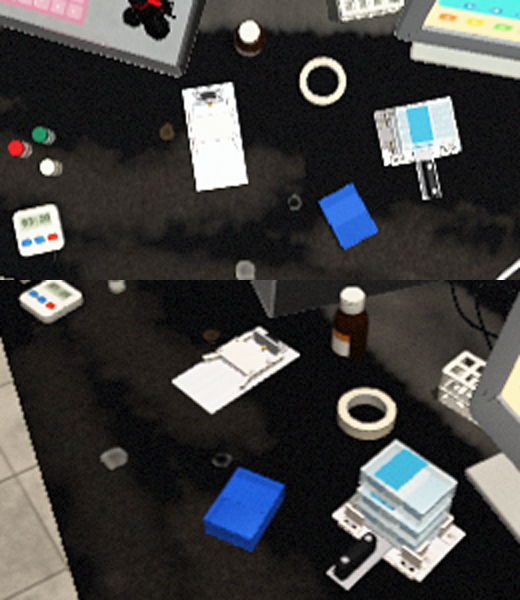

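```bash
cat >> h.py <<'E'
from scipy.spatial.transform import Rotation as Ro
def rel(p,yaw,o=None):
    o=o or get_obs(); R=Ro.from_euler('xyz',o["eef_rot"],degrees=True)
    T=Ro.from_euler('xyz',[180,0,yaw],degrees=True)
    print("cm",np.round(R.inv().apply(np.array(p)-o["ee_pos"])*100,2),"deg",np.round((R.inv()*T).as_rotvec(degrees=True),2))
E
python3 - <<'E'
from h import *
rel([.54,-.058,.2],190)
print(env.finger_overhang)
E
```

```text
cm [-51.1  -44.1    5.02] deg [ 0.000e+00 -1.000e-02 -3.594e+01]
0.019
```

Emit:
drive_tool(
  motion=[
    {"dx": -51.1, "dy": -44.1, "dz": 5, "wz": -36, "jaw": 60},
    {"dx": -51.1, "dy": -44.1, "dz": 5, "wz": -36, "jaw": 60},
    {"dx": -51.1, "dy": -44.1, "dz": 5, "wz": -36, "jaw": 60},
    {"dx": -51.1, "dy": -44.1, "dz": 5, "wz": -36, "jaw": 60},
    {"dx": -51.1, "dy": -44.1, "dz": 5, "wz": -36, "jaw": 60},
    {"dx": -51.1, "dy": -44.1, "dz": 5, "wz": -36, "jaw": 60},
    {"dx": -51.1, "dy": -44.1, "dz": 5, "wz": -36, "jaw": 60},
    {"dx": -51.1, "dy": -44.1, "dz": 5, "wz": -36, "jaw": 60},
    {"dx": -51.1, "dy": -44.1, "dz": 5, "wz": -36, "jaw": 60},
    {"dx": -51.1, "dy": -44.1, "dz": 5, "wz": -36, "jaw": 60},
    {"dx": -51.1, "dy": -44.1, "dz": 5, "wz": -36, "jaw": 60},
    {"dx": -51.1, "dy": -44.1, "dz": 5, "wz": -36, "jaw": 60},
    {"dx": -51.1, "dy": -44.1, "dz": 5, "wz": -36, "jaw": 60},
    {"dx": -51.1, "dy": -44.1, "dz": 5, "wz": -36, "jaw": 60},
    {"dx": -51.1, "dy": -44.1, "dz": 5, "wz": -36, "jaw": 60},
    {"dx": -51.1, "dy": -44.1, "dz": 5, "wz": -36, "jaw": 60},
    {"dx": -51.1, "dy": -44.1, "dz": 5, "wz": -36, "jaw": 60},
    {"dx": -51.1, "dy": -44.1, "dz": 5, "wz": -36, "jaw": 60},
    {"dx": -51.1, "dy": -44.1, "dz": 5, "wz": -36, "jaw": 60},
    {"dx": -51.1, "dy": -44.1, "dz": 5, "wz": -36, "jaw": 60},
  ],
)

```text
validation failed for argument at $.mo...
```

```bash
python3 - <<'E'
from h import *
o=get_obs();print(o["time_s"],o["ee_pos"],o["eef_rot"],o["joint_pos"],o["wrist_force"])
c=camera("wrist");cv2.imwrite("pics/w1.png",c["image"])
T=np.array(c["world_to_cam"]);print("cam",-T[:3,:3].T@T[:3,3])
for q,z in dict(dock=0,dock_mouth=.005,plate=.005,plate_grip=.027,box0=.009,box2=.057).items():
    for r in nets.spot_point("wrist",q)[:2]: print(q,np.round(r["p"],2),np.round(r["xy"],1),np.round(px2w(c,r["xy"],z),4))
E
```

```text
1.3 [0.2733442  0.56204938 0.25029829] [-1.79999754e+02 -6.49242212e-03  1.54062853e+02] [-67.6619544   21.96561308   0.9385343   78.5007192   -0.36358837
  79.5364768   -2.66265449] [ 0.2729665   0.52125125 -0.17305554]
cam [0.20873466 0.59193093 0.3719642 ]
dock_mouth 0.61 [351.6 305.1] [0.4718 0.5102 0.005 ]
```

View pics/w1.png

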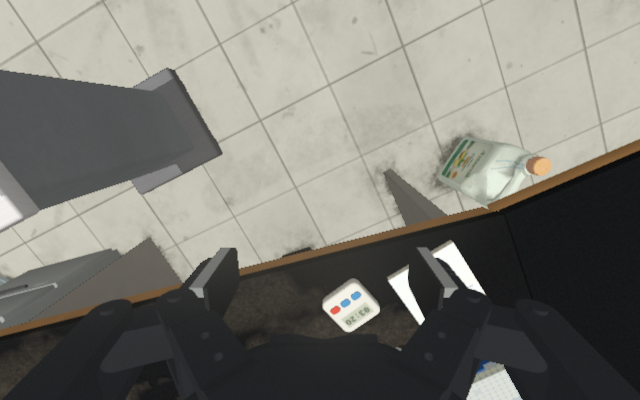

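Emit:
drive_tool(
  motion=[
    {"dx": -4, "dy": -3.4, "dz": 0.4, "wx": 0, "wy": 0, "wz": -3, "jaw": 60},
  ],
)

```text
time_s: 1.73
ee_pos: [0.2841, 0.5297, 0.2461]
eef_rot: [179.9, -0.2, 157.6]
wrist_force: [-1.2, -0.4, -0.2]
width: 0.0754
finger_force: 0.0
```

```bash
python3 - <<'E'
from h import *
rel([.54,-.058,.2],190)
E
```

```text
cm [-46.06 -44.6    4.37] deg [  0.12  -0.23 -32.38]
```

Emit:
drive_tool(
  motion=[
    {"dx": -4, "dy": -2, "dz": 0, "wx": 0, "wy": 0, "wz": -3, "jaw": 60},
    {"dx": -20, "dy": -14, "dz": 1, "wx": 0, "wy": 0, "wz": -10, "jaw": 60},
    {"dx": -20, "dy": -14, "dz": 1, "wx": 0, "wy": 0, "wz": -10, "jaw": 60},
    {"dx": -20, "dy": -14, "dz": 1, "wx": 0, "wy": 0, "wz": -10, "jaw": 60},
  ],
)

```text
time_s: 2.07
ee_pos: [0.3807, 0.3832, 0.241]
eef_rot: [180.0, 0.0, 167.1]
wrist_force: [1.1, 0.1, 0.3]
width: 0.0515
finger_force: 0.0
```

```bash
python3 - <<'E'
from h import *
rel([.54,-.058,.2],190)
E
```

```text
cm [-25.37 -39.46   4.09] deg [ 2.000e-02  1.000e-02 -2.288e+01]
```

Emit:
drive_tool(
  motion=[
    {"dx": -25, "dy": -38, "dz": 4, "wx": 0, "wy": 0, "wz": -23, "jaw": 60},
    {"dx": -25, "dy": -38, "dz": 4, "wx": 0, "wy": 0, "wz": -23, "jaw": 60},
    {"dx": -25, "dy": -38, "dz": 4, "wx": 0, "wy": 0, "wz": -23, "jaw": 60},
    {"dx": -25, "dy": -38, "dz": 4, "wx": 0, "wy": 0, "wz": -23, "jaw": 60},
    {"dx": -25, "dy": -38, "dz": 4, "wx": 0, "wy": 0, "wz": -23, "jaw": 60},
    {"dx": -25, "dy": -38, "dz": 4, "wx": 0, "wy": 0, "wz": -23, "jaw": 60},
    {"dx": -25, "dy": -38, "dz": 4, "wx": 0, "wy": 0, "wz": -23, "jaw": 60},
    {"dx": -25, "dy": -38, "dz": 4, "wx": 0, "wy": 0, "wz": -23, "jaw": 60},
    {"dx": -25, "dy": -38, "dz": 4, "wx": 0, "wy": 0, "wz": -23, "jaw": 60},
    {"dx": -25, "dy": -38, "dz": 4, "wx": 0, "wy": 0, "wz": -23, "jaw": 60},
    {"dx": -25, "dy": -38, "dz": 4, "wx": 0, "wy": 0, "wz": -23, "jaw": 60},
    {"dx": -25, "dy": -38, "dz": 4, "wx": 0, "wy": 0, "wz": -23, "jaw": 60},
    {"dx": -25, "dy": -38, "dz": 4, "wx": 0, "wy": 0, "wz": -23, "jaw": 60},
  ],
)

```text
time_s: 3.15
ee_pos: [0.5387, -0.0461, 0.2008]
eef_rot: [-179.9, -0.0, -170.4]
wrist_force: [-0.2, 0.8, 0.4]
width: 0.0513
finger_force: 0.0
```

```bash
python3 - <<'E'
from h import *
o=get_obs();print(o["time_s"],o["ee_pos"],o["eef_rot"],o["joint_pos"],o["wrist_force"])
c=camera("wrist");cv2.imwrite("pics/w2.png",c["image"])
import pickle;pickle.dump(c,open("w2.pkl","wb"))
for q,z in dict(dock_mouth=.005,plate_grip=.027,plate=.005).items():
    for r in nets.spot_point("wrist",q)[:2]: print(q,np.round(r["p"],2),np.round(r["xy"],1),np.round(px2w(c,r["xy"],z),4))
E
```

```text
3.15 [ 0.53871849 -0.04607668  0.20075364] [-1.79892171e+02 -3.05766551e-02 -1.70355543e+02] [-18.05911481  13.66915126  23.08178543  97.06653284  -5.52451279
  70.40999713 105.93705682] [-0.17204231  0.80997612  0.38708975]
dock_mouth 0.83 [317.3 229. ] [ 0.5973 -0.0454  0.005 ]
plate 0.71 [310.5 203.8] [ 0.5678 -0.0582  0.005 ]
plate 0.56 [313.8 200.1] [ 0.5627 -0.0552  0.005 ]
```

View pics/w2.png

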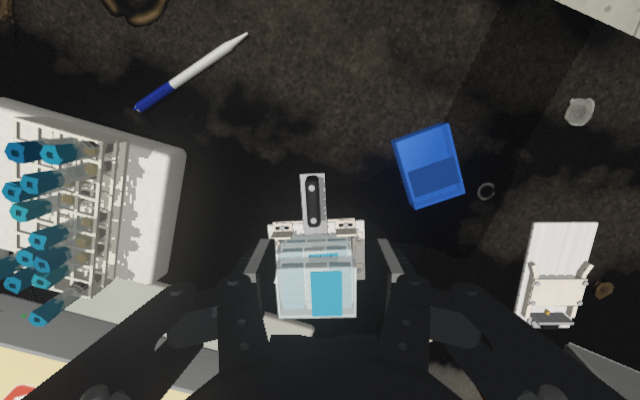

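```bash
python3 - <<'E'
import cv2,numpy as np
a=cv2.imread("pics/w2.png")
A=cv2.resize(a[160:250,260:370],None,fx=6,fy=6,interpolation=cv2.INTER_CUBIC)
B=cv2.resize(a[210:340,500:620],None,fx=4,fy=4,interpolation=cv2.INTER_CUBIC)
cv2.imwrite("pics/v2.png",A);cv2.imwrite("pics/v3.png",B)
E
```

```text
(no output)
```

View pics/v2.png

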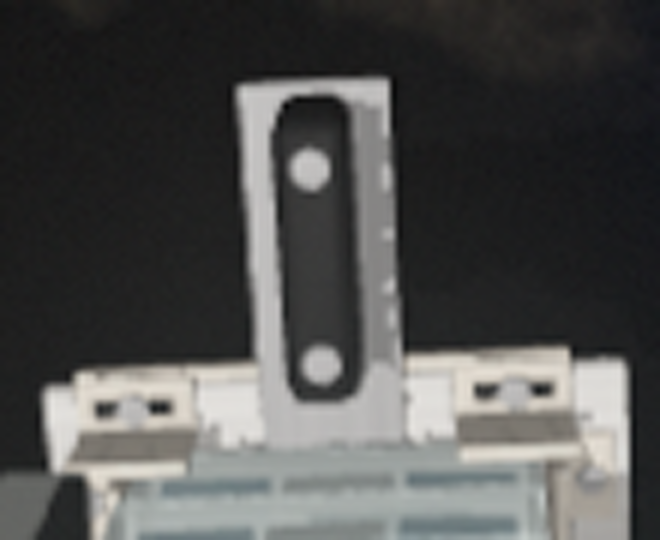

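View pics/v3.png

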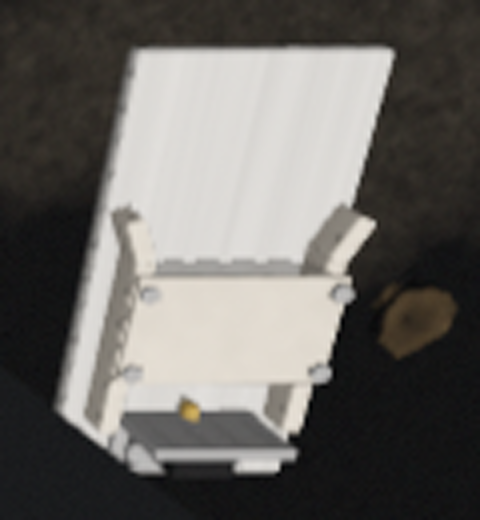

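```bash
python3 - <<'E'
from h import *
import pickle;c=pickle.load(open("w2.pkl","rb"))
print({k:v for k,v in c.items() if k!="image"})
A=lambda u,v,z:px2w(c,(260+u/6-.4,160+v/6-.4),z)[:2]
B=lambda u,v,z:px2w(c,(500+u/4-.4,210+v/4-.4),z)[:2]
ang=lambda a,b:np.degrees(np.arctan2(*(b-a)[::-1]))
l0,r0,l1,r1=A(237,84,.009),A(390,77,.009),A(262,440,.009),A(405,440,.009)
print("neck",l0,r0,np.linalg.norm(l0-r0),"yaw",ang(l0,l1),ang(r0,r1),"rear perp",ang(r0,l0)+90, ang(l0,r0)-90)
print("barends",A(314,96,.035),A(325,402,.035),A(310,170,.035),A(321,365,.035),ang(A(310,170,.035),A(321,365,.035)))
for z in(.025,.005):
  for p in((190,433),(457,413),(195,465),(457,458)):print("gate",z,A(*p,z))
print("dockfront", A(45,388,.005),A(628,360,.005),ang(A(45,388,.005),A(628,360,.005))-90)
f0,f1=B(132,48,.005),B(393,48,.005)
print("bay",f0,f1,np.linalg.norm(f0-f1),ang(f0,f1)-90,ang(f0,B(58,410,.005)),ang(f1,B(355,200,.005)))
E
```

```text
{'K': array([[288.08858273,   0.        , 323.24546355],
       [  0.        , 288.08858273, 199.02109911],
       [  0.        ,   0.        ,   1.        ]]), 'world_to_cam': array([[-0.16689314,  0.98597151, -0.00261973,  0.13746332],
       [-0.94617125, -0.16090243, -0.28083869,  0.52371257],
       [-0.27732047, -0.04439134,  0.95975141, -0.18240032],
       [ 0.        ,  0.        ,  0.        ,  1.        ]])}
neck [ 0.53406875 -0.07606827] [ 0.52805973 -0.04849509] 0.028220360349097372 yaw 12.218842859514115 12.015204433451173 rear perp 12.29423228977852 12.29423228977852
barends [ 0.52843925 -0.06153218] [ 0.58296465 -0.05093439] [ 0.54130442 -0.06019429] [ 0.57614429 -0.05274183] 12.073956215842903
gate 0.025 [ 0.59726382 -0.0743649 ]
gate 0.025 [ 0.58502253 -0.02624416]
gate 0.025 [ 0.60348614 -0.07256864]
gate 0.025 [ 0.59388136 -0.0246332 ]
gate 0.005 [ 0.60596195 -0.07537329]
gate 0.005 [ 0.59289771 -0.02401752]
gate 0.005 [ 0.61260258 -0.07345627]
gate 0.005 [ 0.60235209 -0.02229825]
dockfront [ 0.60130243 -0.10477154] [0.57634351 0.00692596] 12.595879895083499
bay [0.54566102 0.20199695] [0.53284766 0.27724079] 0.07632704206066893 9.664254491312462 10.315877248082899 11.507168924368875
```

```bash
python3 - <<'E'
from h import *
rel([.5482,-.0584,.070],192.2)
rel([.5482,-.0584,.0315],192.2)
E
```

```text
cm [-0.64 -2.04 13.1 ] deg [ 0.04 -0.   -2.01]
cm [-0.64 -2.04 16.95] deg [ 0.04 -0.   -2.01]
```

Emit:
drive_tool(
  motion=[
    {"dx": -0.64, "dy": -2.04, "dz": 4, "wx": 0, "wy": 0, "wz": -2, "jaw": 50},
    {"dx": -0.64, "dy": -2.04, "dz": 8, "wx": 0, "wy": 0, "wz": -2, "jaw": 50},
    {"dx": -0.64, "dy": -2.04, "dz": 11.5, "wx": 0, "wy": 0, "wz": -2, "jaw": 50},
    {"dx": -0.64, "dy": -2.04, "dz": 13.1, "wx": 0, "wy": 0, "wz": -2, "jaw": 50},
    {"dx": -0.64, "dy": -2.04, "dz": 13.1, "wx": 0, "wy": 0, "wz": -2, "jaw": 50},
    {"dx": -0.64, "dy": -2.04, "dz": 13.1, "wx": 0, "wy": 0, "wz": -2, "jaw": 50},
  ],
)

```text
time_s: 3.85
ee_pos: [0.548, -0.0588, 0.0698]
eef_rot: [180.0, -0.1, -167.8]
wrist_force: [0.8, 0.8, 0.8]
width: 0.0428
finger_force: 0.0
```

```bash
python3 - <<'E'
from h import *
c=camera("wrist");a=c["image"];cv2.imwrite("pics/w3.png",a)
o=get_obs();print(o["time_s"],o["ee_pos"],o["eef_rot"],o["width"])
rel([.5482,-.0584,.0315],192.2)
for p in((.558,-.0563,.035),tuple(np.array(o["ee_pos"])*[1,1,0]+[0,0,.035])):print(w2px(c,p))
E
```

```text
3.9 [ 0.54911041 -0.05920326  0.07123979] [ 1.79999015e+02  7.35569367e-02 -1.67842948e+02] 0.04273277111384103
cm [0.08 0.1  3.97] deg [ 0.    0.07 -0.04]
[326.42731973 257.48922809]
[324.84288844 243.32039671]
```

View pics/w3.png

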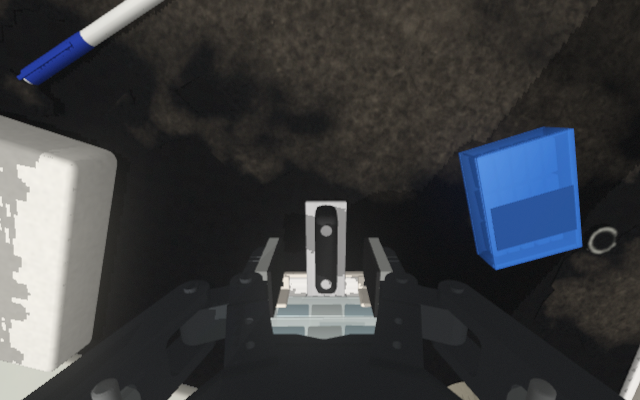

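Emit:
drive_tool(
  motion=[
    {"dx": 0, "dy": 0.1, "dz": 2, "wx": 0, "wy": 0, "wz": 0, "jaw": 45},
    {"dx": 0, "dy": 0.1, "dz": 3.5, "wx": 0, "wy": 0, "wz": 0, "jaw": 40},
    {"dx": 0, "dy": 0.1, "dz": 3.9, "wx": 0, "wy": 0, "wz": 0, "jaw": 35},
    {"dx": 0, "dy": 0.1, "dz": 3.9, "wx": 0, "wy": 0, "wz": 0, "jaw": 30},
    {"dx": 0, "dy": 0.1, "dz": 3.9, "wx": 0, "wy": 0, "wz": 0, "jaw": 25},
  ],
  grip_force=30,
)

```text
time_s: 4.32
ee_pos: [0.5492, -0.0591, 0.0327]
eef_rot: [-180.0, 0.1, -167.9]
wrist_force: [0.2, -1.3, -0.1]
width: 0.0217
finger_force: 0.0
```

```bash
python3 - <<'E'
from h import *
for i in range(2):
  o=get_obs();print(o["time_s"],o["ee_pos"],o["eef_rot"],o["width"],o["wrist_force"],o["moment"])
E
```

```text
4.3167 [ 0.54924226 -0.05914579  0.03267903] [-1.79978614e+02  1.28131905e-01 -1.67918875e+02] 0.02168048571436712 [ 0.17312542 -1.25006286 -0.06095168] [ 0.01725029 -0.05024884  0.0120501 ]
4.3167 [ 0.54924226 -0.05914579  0.03267903] [-1.79978614e+02  1.28131905e-01 -1.67918875e+02] 0.02168048571436712 [ 0.17312542 -1.25006286 -0.06095168] [ 0.01725029 -0.05024884  0.0120501 ]
```

Emit:
drive_tool(
  motion=[
    {"dx": 0, "dy": 0, "dz": 0.1, "wx": 0, "wy": 0, "wz": 0, "jaw": 20},
    {"dx": 0, "dy": 0, "dz": 0.1, "wx": 0, "wy": 0, "wz": 0, "jaw": 15},
    {"dx": 0, "dy": 0, "dz": 0.1, "wx": 0, "wy": 0, "wz": 0, "jaw": 10},
    {"dx": 0, "dy": 0, "dz": 0.1, "wx": 0, "wy": 0, "wz": 0, "jaw": 5},
  ],
  grip_force=35,
)

```text
time_s: 4.65
ee_pos: [0.5492, -0.0588, 0.0315]
eef_rot: [180.0, 0.1, -167.9]
wrist_force: [-0.5, 2.1, 5.3]
width: 0.0136
finger_force: 35.6
```

Emit:
drive_tool(
  motion=[
    {"dx": 0, "dy": 0, "dz": -0.04, "wx": 0, "wy": 0, "wz": 0, "jaw": 5},
    {"dx": 0, "dy": 0, "dz": -0.04, "wx": 0, "wy": 0, "wz": 0, "jaw": 5},
    {"dx": 0, "dy": 0, "dz": -0.04, "wx": 0, "wy": 0, "wz": 0, "jaw": 5},
  ],
  grip_force=45,
)

```text
time_s: 4.9
ee_pos: [0.5492, -0.0588, 0.0315]
eef_rot: [180.0, 0.1, -167.9]
wrist_force: [-1.1, 2.5, 7.7]
width: 0.0129
finger_force: 46.3
```

Emit:
drive_tool(
  motion=[
    {"dx": 0, "dy": 0, "dz": -0.05, "wx": 0, "wy": 0, "wz": 0, "jaw": 5},
    {"dx": 0, "dy": 0, "dz": -0.1, "wx": 0, "wy": 0, "wz": 0, "jaw": 5},
    {"dx": 0, "dy": 0, "dz": -0.1, "wx": 0, "wy": 0, "wz": 0, "jaw": 5},
    {"dx": 0, "dy": 0, "dz": -0.1, "wx": 0, "wy": 0, "wz": 0, "jaw": 5},
  ],
)

```text
time_s: 5.23
ee_pos: [0.5486, -0.0592, 0.0317]
eef_rot: [-180.0, 0.0, -167.9]
wrist_force: [2.1, 1.8, 2.8]
width: 0.0131
finger_force: 45.6
```

```bash
python3 - <<'E'
from h import *
o=get_obs();print(o["time_s"],o["ee_pos"],o["eef_rot"],o["width"],o["wrist_force"],o["moment"])
E
```

```text
5.2333 [ 0.5485715  -0.05920004  0.03169279] [-1.79993126e+02  4.67161973e-02 -1.67932066e+02] 0.013144768144919288 [2.05422203 1.78465022 2.8204332 ] [ 0.45015069 -0.4808822   0.09275678]
```

Emit:
drive_tool(
  motion=[
    {"dx": 0.05, "dy": 0.02, "dz": -0.06, "wx": 0, "wy": 0, "wz": 0, "jaw": 5},
    {"dx": 0.15, "dy": 0.02, "dz": -0.06, "wx": 0, "wy": 0, "wz": 0, "jaw": 5},
    {"dx": 0.25, "dy": 0.02, "dz": -0.06, "wx": 0, "wy": 0, "wz": 0, "jaw": 5},
    {"dx": 0.35, "dy": 0.02, "dz": -0.06, "wx": 0, "wy": 0, "wz": 0, "jaw": 5},
  ],
)

```text
time_s: 5.57
ee_pos: [0.5447, -0.0601, 0.0319]
eef_rot: [-180.0, 0.0, -168.0]
wrist_force: [5.2, 0.2, -2.9]
width: 0.0131
finger_force: 44.8
```

```bash
cat >> h.py <<'E'
def st(yaw=12.2):
    o=get_obs();y=np.radians(yaw);R=np.array([[np.cos(y),np.sin(y),0],[-np.sin(y),np.cos(y),0],[0,0,1]])
    q=R@(o["ee_pos"]-np.array([.5486,-.0592,0]))
    print(round(o["time_s"],2),"mm in plate frame",np.round(q*1e3,1),"F",np.round(R@o["wrist_force"],1),"M",np.round(R@o["moment"],2),"yaw",np.round(o["eef_rot"],2),"w",round(o["width"]*1e3,1))
E
python3 - <<'E'
from h import *
st()
E
```

```text
5.57 mm in plate frame [-4.  -0.  31.9] F [ 5.1 -0.9 -2.9] M [-0.03 -1.05  0.02] yaw [-1.7998e+02  1.0000e-02 -1.6795e+02] w 13.1
```

Emit:
drive_tool(
  motion=[
    {"dx": 0.1, "dy": 0, "dz": 0.02, "wx": 0, "wy": 0, "wz": 0, "jaw": 5},
    {"dx": 0.2, "dy": 0, "dz": 0.02, "wx": 0, "wy": 0, "wz": 0, "jaw": 5},
    {"dx": 0.3, "dy": 0, "dz": 0.02, "wx": 0, "wy": 0, "wz": 0, "jaw": 5},
  ],
)

```text
time_s: 5.82
ee_pos: [0.5419, -0.0605, 0.0318]
eef_rot: [-180.0, 0.0, -167.9]
wrist_force: [5.0, 1.0, -3.9]
width: 0.0128
finger_force: 44.8
```

```bash
python3 -c "
from h import *
st()"
```

```text
5.82 mm in plate frame [-6.8  0.1 31.8] F [ 5.1 -0.1 -3.9] M [-0.06 -1.12 -0.02] yaw [-1.7999e+02  3.0000e-02 -1.6795e+02] w 12.8
```

Emit:
drive_tool(
  motion=[
    {"dx": 0.1, "dy": 0, "dz": 0.03, "wx": 0, "wy": 0, "wz": 0, "jaw": 5},
    {"dx": 0.2, "dy": 0, "dz": 0.03, "wx": 0, "wy": 0, "wz": 0, "jaw": 5},
    {"dx": 0.3, "dy": 0, "dz": 0.03, "wx": 0, "wy": 0, "wz": 0, "jaw": 5},
  ],
)

```text
time_s: 6.07
ee_pos: [0.539, -0.0611, 0.0317]
eef_rot: [-180.0, 0.0, -167.9]
wrist_force: [4.0, 1.1, 0.3]
width: 0.0131
finger_force: 45.1
```

Fy in the plate frame is about 0.2 N: no contact yet.

Emit:
drive_tool(
  motion=[
    {"dx": 0.1, "dy": 0, "dz": 0, "wx": 0, "wy": 0, "wz": 0, "jaw": 5},
    {"dx": 0.2, "dy": 0, "dz": 0, "wx": 0, "wy": 0, "wz": 0, "jaw": 5},
    {"dx": 0.3, "dy": 0, "dz": 0, "wx": 0, "wy": 0, "wz": 0, "jaw": 5},
  ],
)

```text
time_s: 6.32
ee_pos: [0.536, -0.0617, 0.0317]
eef_rot: [-180.0, 0.0, -167.9]
wrist_force: [4.8, 1.2, -0.4]
width: 0.0129
finger_force: 45.2
```

Emit:
drive_tool(
  motion=[
    {"dx": 0.1, "dy": 0, "dz": 0, "wx": 0, "wy": 0, "wz": 0, "jaw": 5},
    {"dx": 0.2, "dy": 0, "dz": 0, "wx": 0, "wy": 0, "wz": 0, "jaw": 5},
    {"dx": 0.3, "dy": 0, "dz": 0, "wx": 0, "wy": 0, "wz": 0, "jaw": 5},
  ],
)

```text
time_s: 6.57
ee_pos: [0.5331, -0.0623, 0.0317]
eef_rot: [-180.0, 0.0, -167.9]
wrist_force: [4.2, 1.3, 0.9]
width: 0.0129
finger_force: 45.2
```

Emit:
drive_tool(
  motion=[
    {"dx": 0.1, "dy": 0, "dz": 0, "wx": 0, "wy": 0, "wz": 0, "jaw": 5},
    {"dx": 0.2, "dy": 0, "dz": 0, "wx": 0, "wy": 0, "wz": 0, "jaw": 5},
  ],
)

```text
time_s: 6.73
ee_pos: [0.5312, -0.0627, 0.0317]
eef_rot: [-180.0, 0.0, -167.9]
wrist_force: [5.5, 1.1, 0.2]
width: 0.0133
finger_force: 45.2
```

Emit:
drive_tool(
  motion=[
    {"dx": 0.1, "dy": 0, "dz": 0, "wx": 0, "wy": 0, "wz": 0, "jaw": 5},
    {"dx": 0.2, "dy": 0, "dz": 0, "wx": 0, "wy": 0, "wz": 0, "jaw": 5},
  ],
)

```text
time_s: 6.9
ee_pos: [0.5292, -0.0632, 0.0317]
eef_rot: [-180.0, 0.0, -167.9]
wrist_force: [5.4, 1.2, -0.1]
width: 0.0134
finger_force: 45.2
```

Emit:
drive_tool(
  motion=[
    {"dx": 0.1, "dy": 0, "dz": 0, "wx": 0, "wy": 0, "wz": 0, "jaw": 5},
    {"dx": 0.2, "dy": 0, "dz": 0, "wx": 0, "wy": 0, "wz": 0, "jaw": 5},
  ],
)

```text
time_s: 7.07
ee_pos: [0.5273, -0.0636, 0.0317]
eef_rot: [-180.0, 0.0, -167.9]
wrist_force: [5.6, 0.8, 0.2]
width: 0.0128
finger_force: 45.2
```

Emit:
drive_tool(
  motion=[
    {"dx": 0.1, "dy": 0, "dz": 0, "wx": 0, "wy": 0, "wz": 0, "jaw": 5},
    {"dx": 0.2, "dy": 0, "dz": 0, "wx": 0, "wy": 0, "wz": 0, "jaw": 5},
    {"dx": 0.3, "dy": 0, "dz": 0, "wx": 0, "wy": 0, "wz": 0, "jaw": 5},
  ],
)

```text
time_s: 7.32
ee_pos: [0.5244, -0.0642, 0.0317]
eef_rot: [-180.0, 0.0, -167.9]
wrist_force: [5.7, 1.1, -0.2]
width: 0.0129
finger_force: 45.2
```

```bash
python3 -c "
from h import *
st()"
```

```text
7.32 mm in plate frame [-24.7   0.2  31.7] F [ 5.8 -0.1 -0.2] M [-0.02 -1.3  -0.06] yaw [-1.7999e+02  4.0000e-02 -1.6794e+02] w 12.9
```

Emit:
drive_tool(
  motion=[
    {"dx": 0.12, "dy": 0, "dz": 0, "wx": 0, "wy": 0, "wz": 0, "jaw": 5},
    {"dx": 0.25, "dy": 0, "dz": 0, "wx": 0, "wy": 0, "wz": 0, "jaw": 5},
    {"dx": 0.38, "dy": 0, "dz": 0, "wx": 0, "wy": 0, "wz": 0, "jaw": 5},
    {"dx": 0.51, "dy": 0, "dz": 0, "wx": 0, "wy": 0, "wz": 0, "jaw": 5},
    {"dx": 0.64, "dy": 0, "dz": 0, "wx": 0, "wy": 0, "wz": 0, "jaw": 5},
    {"dx": 0.77, "dy": 0, "dz": 0, "wx": 0, "wy": 0, "wz": 0, "jaw": 5},
  ],
)

```text
time_s: 7.82
ee_pos: [0.517, -0.0657, 0.0317]
eef_rot: [-180.0, 0.1, -167.9]
wrist_force: [6.1, 1.2, 0.0]
width: 0.0132
finger_force: 45.1
```

Emit:
drive_tool(
  motion=[
    {"dx": 0.13, "dy": 0, "dz": 0, "wx": 0, "wy": 0, "wz": 0, "jaw": 5},
    {"dx": 0.26, "dy": 0, "dz": 0, "wx": 0, "wy": 0, "wz": 0, "jaw": 5},
    {"dx": 0.39, "dy": 0, "dz": 0, "wx": 0, "wy": 0, "wz": 0, "jaw": 5},
    {"dx": 0.52, "dy": 0, "dz": 0, "wx": 0, "wy": 0, "wz": 0, "jaw": 5},
    {"dx": 0.65, "dy": 0, "dz": 0, "wx": 0, "wy": 0, "wz": 0, "jaw": 5},
    {"dx": 0.78, "dy": 0, "dz": 0, "wx": 0, "wy": 0, "wz": 0, "jaw": 5},
    {"dx": 0.91, "dy": 0, "dz": 0, "wx": 0, "wy": 0, "wz": 0, "jaw": 5},
    {"dx": 1.04, "dy": 0, "dz": 0, "wx": 0, "wy": 0, "wz": 0, "jaw": 5},
  ],
)

```text
time_s: 8.48
ee_pos: [0.5061, -0.0681, 0.0315]
eef_rot: [180.0, -0.0, -168.0]
wrist_force: [2.4, -0.0, 1.8]
width: 0.0132
finger_force: 45.4
```

Emit:
drive_tool(
  motion=[
    {"dx": 0.12, "dy": 0, "dz": 0, "wx": 0, "wy": 0, "wz": 0, "jaw": 5},
    {"dx": 0.24, "dy": 0, "dz": 0, "wx": 0, "wy": 0, "wz": 0, "jaw": 5},
    {"dx": 0.36, "dy": 0, "dz": 0, "wx": 0, "wy": 0, "wz": 0, "jaw": 5},
    {"dx": 0.48, "dy": 0, "dz": 0, "wx": 0, "wy": 0, "wz": 0, "jaw": 5},
    {"dx": 0.6, "dy": 0, "dz": 0, "wx": 0, "wy": 0, "wz": 0, "jaw": 5},
    {"dx": 0.72, "dy": 0, "dz": 0, "wx": 0, "wy": 0, "wz": 0, "jaw": 5},
  ],
)

```text
time_s: 8.98
ee_pos: [0.4992, -0.0696, 0.0314]
eef_rot: [180.0, -0.0, -167.9]
wrist_force: [1.4, 1.1, 0.8]
width: 0.0133
finger_force: 45.4
```

Emit:
drive_tool(
  motion=[
    {"dx": 0.12, "dy": 0, "dz": 0, "wx": 0, "wy": 0, "wz": 0, "jaw": 5},
    {"dx": 0.24, "dy": 0, "dz": 0, "wx": 0, "wy": 0, "wz": 0, "jaw": 5},
    {"dx": 0.36, "dy": 0, "dz": 0, "wx": 0, "wy": 0, "wz": 0, "jaw": 5},
    {"dx": 0.48, "dy": 0, "dz": 0, "wx": 0, "wy": 0, "wz": 0, "jaw": 5},
    {"dx": 0.6, "dy": 0, "dz": 0, "wx": 0, "wy": 0, "wz": 0, "jaw": 5},
    {"dx": 0.72, "dy": 0, "dz": 0, "wx": 0, "wy": 0, "wz": 0, "jaw": 5},
    {"dx": 0.84, "dy": 0, "dz": 0, "wx": 0, "wy": 0, "wz": 0, "jaw": 5},
    {"dx": 0.96, "dy": 0, "dz": 0, "wx": 0, "wy": 0, "wz": 0, "jaw": 5},
  ],
)

```text
time_s: 9.65
ee_pos: [0.4896, -0.0716, 0.0314]
eef_rot: [180.0, -0.0, -167.9]
wrist_force: [1.0, 0.6, 1.0]
width: 0.013
finger_force: 45.3
```

Emit:
drive_tool(
  motion=[
    {"dx": 0.12, "dy": 0, "dz": 0, "wx": 0, "wy": 0, "wz": 0, "jaw": 5},
    {"dx": 0.24, "dy": 0, "dz": 0, "wx": 0, "wy": 0, "wz": 0, "jaw": 5},
    {"dx": 0.36, "dy": 0, "dz": 0, "wx": 0, "wy": 0, "wz": 0, "jaw": 5},
    {"dx": 0.5, "dy": 0, "dz": 0, "wx": 0, "wy": 0, "wz": 0, "jaw": 5},
    {"dx": 0.7, "dy": 0, "dz": 0, "wx": 0, "wy": 0, "wz": 0, "jaw": 5},
    {"dx": 0.9, "dy": 0, "dz": 0, "wx": 0, "wy": 0, "wz": 0, "jaw": 5},
    {"dx": 1.2, "dy": 0, "dz": -0.05, "wx": 0, "wy": 0, "wz": 0, "jaw": 5},
    {"dx": 1.6, "dy": 0, "dz": -0.1, "wx": 0, "wy": 0, "wz": 0, "jaw": 5},
    {"dx": 2.0, "dy": 0, "dz": -0.1, "wx": 0, "wy": 0, "wz": 0, "jaw": 5},
    {"dx": 2.4, "dy": 0, "dz": -0.1, "wx": 0, "wy": 0, "wz": 0, "jaw": 5},
    {"dx": 2.5, "dy": 0, "dz": -0.1, "wx": 0, "wy": 0, "wz": 0, "jaw": 5},
  ],
)

```text
time_s: 10.57
ee_pos: [0.4643, -0.077, 0.0322]
eef_rot: [180.0, -0.1, -168.0]
wrist_force: [-0.1, -0.0, -2.3]
width: 0.0132
finger_force: 44.9
```

```bash
python3 - <<'E'
from h import *
st()
S=camera("scene");T=camera("top");W=camera("wrist")
cv2.imwrite("pics/w4.png",W["image"])
a=cv2.resize(S["image"][240:320,330:450],None,fx=5,fy=5,interpolation=2)
b=cv2.resize(T["image"][165:250,370:440],None,fx=4.7,fy=4.7,interpolation=2)[:400]
b=cv2.resize(b,(200,243)); im=np.zeros((400,800,3),np.uint8);im[:,:600]=a;im[:243,600:]=b
cv2.imwrite("pics/v4.png",im)
for q in("plate","plate_grip","plate_end"):
  print([(q,round(r["p"],2),np.round(px2w(W,r["xy"],.005),4)) for r in nets.spot_point("wrist",q)[:2]])
E
```

```text
10.57 mm in plate frame [-86.2   0.4  32.2] F [-0.1  0.  -2.3] M [0.04 0.1  0.06] yaw [ 1.7998e+02 -8.0000e-02 -1.6797e+02] w 13.2
[('plate', 0.81, array([ 0.476 , -0.0756,  0.005 ]))]
[('plate_grip', 0.92, array([ 0.4875, -0.0724,  0.005 ]))]
[]
```

View pics/v4.png

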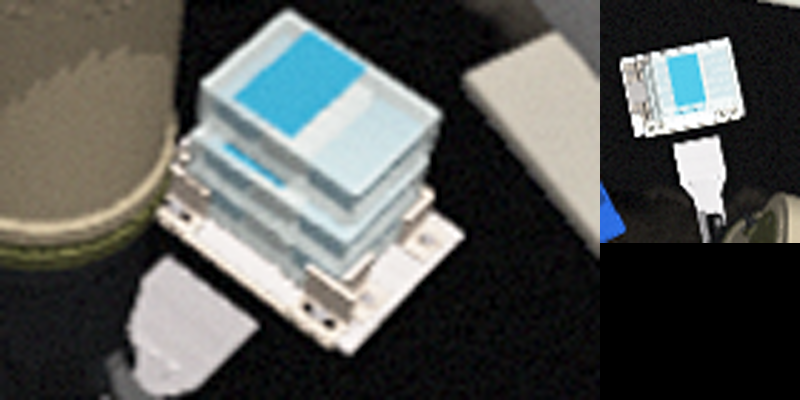

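```bash
python3 - <<'E'
from h import *
rel([.457,.225,.092],190)
E
```

```text
cm [-5.45 29.68 -5.95] deg [-0.    0.01  2.07]
```

Emit:
drive_tool(
  motion=[
    {"dx": 0, "dy": 0, "dz": -1.5, "wx": 0, "wy": 0, "wz": 0, "jaw": 5},
    {"dx": 0, "dy": 0.5, "dz": -3.5, "wx": 0, "wy": 0, "wz": 0, "jaw": 5},
    {"dx": -0.3, "dy": 1.5, "dz": -6, "wx": 0, "wy": 0, "wz": 0, "jaw": 5},
    {"dx": -1, "dy": 4.5, "dz": -6, "wx": 0, "wy": 0, "wz": 0.5, "jaw": 5},
    {"dx": -1.5, "dy": 8, "dz": -6, "wx": 0, "wy": 0, "wz": 1, "jaw": 5},
    {"dx": -2, "dy": 11.5, "dz": -6, "wx": 0, "wy": 0, "wz": 2, "jaw": 5},
    {"dx": -3, "dy": 15, "dz": -6, "wx": 0, "wy": 0, "wz": 2, "jaw": 5},
    {"dx": -3.5, "dy": 18.5, "dz": -6, "wx": 0, "wy": 0, "wz": 2, "jaw": 5},
    {"dx": -4, "dy": 22, "dz": -6, "wx": 0, "wy": 0, "wz": 2, "jaw": 5},
    {"dx": -4.5, "dy": 25, "dz": -6, "wx": 0, "wy": 0, "wz": 2, "jaw": 5},
    {"dx": -5, "dy": 27.5, "dz": -6, "wx": 0, "wy": 0, "wz": 2, "jaw": 5},
    {"dx": -5.4, "dy": 29.2, "dz": -6, "wx": 0, "wy": 0, "wz": 2, "jaw": 5},
    {"dx": -5.4, "dy": 29.7, "dz": -6, "wx": 0, "wy": 0, "wz": 2, "jaw": 5},
    {"dx": -5.4, "dy": 29.7, "dz": -6, "wx": 0, "wy": 0, "wz": 2, "jaw": 5},
    {"dx": -5.4, "dy": 29.7, "dz": -6, "wx": 0, "wy": 0, "wz": 2, "jaw": 5},
  ],
)

```text
time_s: 12.12
ee_pos: [0.4563, 0.2241, 0.0923]
eef_rot: [-180.0, -0.0, -170.0]
wrist_force: [1.0, -0.1, -0.7]
width: 0.0131
finger_force: 45.0
```

```bash
python3 - <<'E'
from h import *
import pickle
o=get_obs();print(o["time_s"],o["ee_pos"],o["eef_rot"],o["width"],o["wrist_force"])
W=camera("wrist");cv2.imwrite("pics/w5.png",W["image"]);pickle.dump((W,o),open("w5.pkl","wb"))
for q in("bay_mouth","bay"):
  print([(q,round(r["p"],2),r["xy"],np.round(px2w(W,r["xy"],.005),4)) for r in nets.spot_point("wrist",q)[:2]])
E
```

```text
12.1167 [0.45631292 0.22412442 0.09225928] [-1.79955250e+02 -3.47586959e-02 -1.69954507e+02] 0.013060012096802926 [ 1.00531517 -0.08244028 -0.74795609]
[('bay_mouth', 0.45, [324.0, 264.9], array([0.5005, 0.2308, 0.005 ]))]
[]
```

View pics/w5.png

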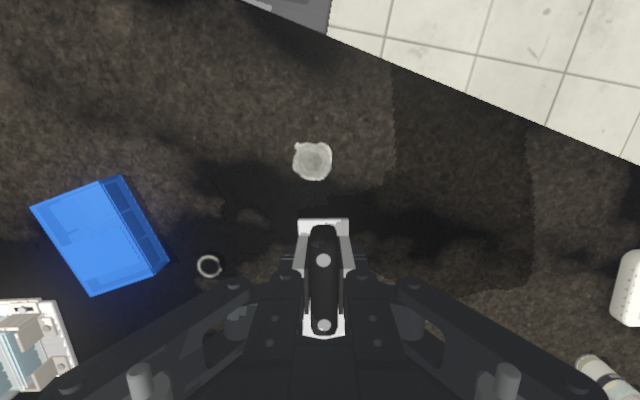

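```bash
python3 - <<'E'
from h import *
T=camera("top");S=camera("scene")
im=cv2.imread("pics/top0.png")
g=cv2.inRange(im[160:240,270:330],(120,120,120),(255,255,255));cs,_=cv2.findContours(g,cv2.RETR_EXTERNAL,cv2.CHAIN_APPROX_NONE)
k=max(cs,key=cv2.contourArea)[:,0]+[270,160]
W=np.array([px2w(T,p,.005)[:2] for p in k],np.float32)
(c,s,a)=cv2.minAreaRect(W*1000);print("rect",c,s,a)
y=np.radians(10);print("expected centre",np.array([.6033,.2509])+.010*np.array([np.cos(y),np.sin(y)]))
ims=[]
for c_,n in((T,"top"),(S,"scene")):
    i=cv2.resize(c_["image"],None,fx=4,fy=4,interpolation=2)
    u=w2px(c_,(.56,.243,.01))*4;u=u.astype(int)
    # expected bay outline
    for z,pts in((.005,[(-65,-38),(-65,38),(85,38),(85,-38)]),):
        P=np.array([w2px(c_,(.6033+(x*np.cos(y)-v*np.sin(y))/1e3,.2509+(x*np.sin(y)+v*np.cos(y))/1e3,z))*4+1.5 for x,v in pts]).astype(int)
        cv2.polylines(i,[P],True,(0,0,255),1)
    o=get_obs()["ee_pos"]
    P=np.array([w2px(c_,(o[0]+((x+9)*np.cos(y)-v*np.sin(y))/1e3,o[1]+((x+9)*np.sin(y)+v*np.cos(y))/1e3,o[2]-.0228))*4+1.5 for x,v in[(44,-14),(61,-24),(102,-24),(102,24),(61,24),(44,14)]]).astype(int)
    cv2.polylines(i,[P],True,(0,255,0),1)
    ims.append(i[u[1]-250:u[1]+250,u[0]-190:u[0]+190])
cv2.imwrite("pics/v5.png",np.hstack(ims))
E
```

```text
rect (612.681640625, 257.9888610839844) (151.68951416015625, 75.65630340576172) 10.09959888458252
expected centre [0.61314808 0.25263648]
```

View pics/v5.png

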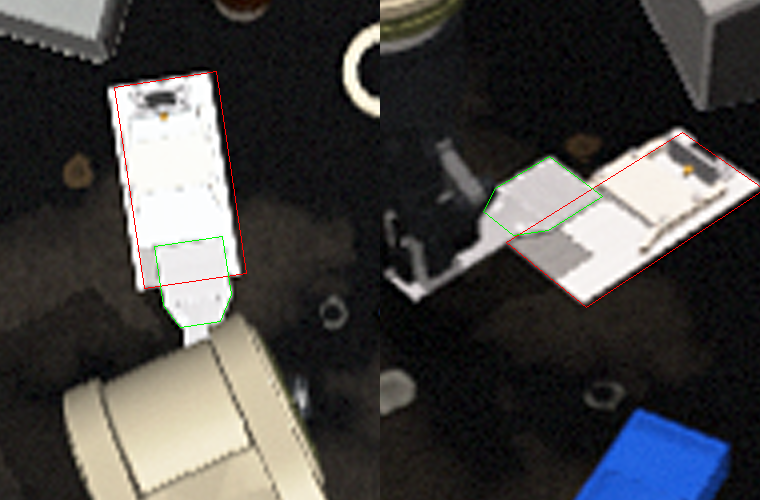

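Emit:
drive_tool(
  motion=[
    {"dx": 0, "dy": 0.1, "dz": 1.5, "wx": 0, "wy": 0, "wz": 0, "jaw": 5},
    {"dx": 0, "dy": 0.2, "dz": 3.5, "wx": 0, "wy": 0, "wz": 0, "jaw": 5},
    {"dx": 0, "dy": 0.3, "dz": 5, "wx": 0, "wy": 0, "wz": 0, "jaw": 5},
    {"dx": 0, "dy": 0.3, "dz": 5.7, "wx": 0, "wy": 0, "wz": 0, "jaw": 5},
    {"dx": 0, "dy": 0.3, "dz": 5.8, "wx": 0, "wy": 0, "wz": 0, "jaw": 5},
    {"dx": 0, "dy": 0.3, "dz": 5.8, "wx": 0, "wy": 0, "wz": 0, "jaw": 5},
  ],
)

```text
time_s: 12.87
ee_pos: [0.4559, 0.2275, 0.0345]
eef_rot: [-180.0, -0.0, -170.0]
wrist_force: [-0.3, 0.3, -1.1]
width: 0.0131
finger_force: 45.0
```

```bash
python3 - <<'E'
from h import *
o=get_obs();p=o["ee_pos"];print(o["time_s"],p,o["eef_rot"],o["wrist_force"])
T=camera("top");S=camera("scene")
y=np.radians(10);ims=[]
for c_ in(T,S):
    i=cv2.resize(c_["image"],None,fx=7,fy=7,interpolation=2)
    u=(w2px(c_,(.57,.246,.01))*7).astype(int)
    P=np.array([w2px(c_,(p[0]+((x+9)*np.cos(y)-v*np.sin(y))/1e3,p[1]+((x+9)*np.sin(y)+v*np.cos(y))/1e3,p[2]-.0228))*7+3 for x,v in[(44,-14),(61,-24),(102,-24),(102,24),(61,24),(44,14)]]).astype(int)
    cv2.polylines(i,[P],True,(0,255,0),1)
    ims.append(i[u[1]-260:u[1]+260,u[0]-200:u[0]+200])
cv2.imwrite("pics/v6.png",np.hstack(ims))
E
```

```text
12.8667 [0.45585942 0.22748238 0.03453334] [-1.79978810e+02 -3.19728552e-02 -1.69976671e+02] [-0.2753374   0.25144854 -1.12983195]
```

View pics/v6.png

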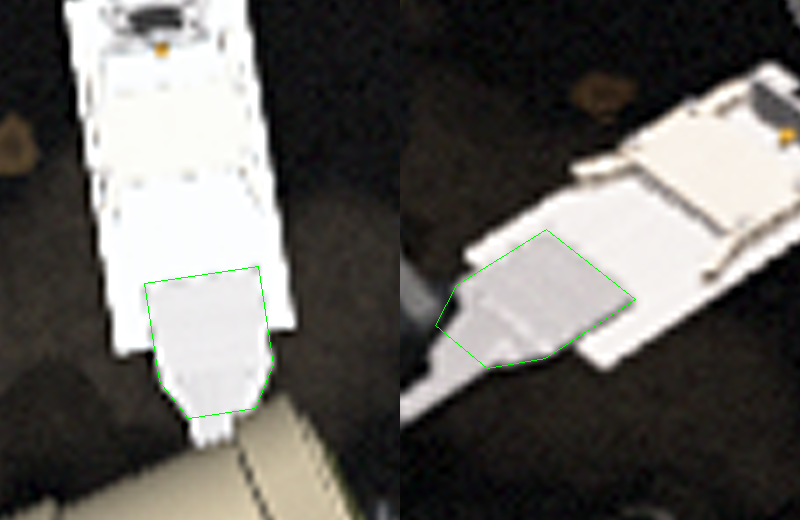

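Emit:
drive_tool(
  motion=[
    {"dx": 0, "dy": 0.1, "dz": 0.1, "wx": 0, "wy": 0, "wz": 0, "jaw": 5},
    {"dx": 0, "dy": 0.22, "dz": 0.2, "wx": 0, "wy": 0, "wz": 0, "jaw": 5},
    {"dx": 0, "dy": 0.22, "dz": 0.26, "wx": 0, "wy": 0, "wz": 0, "jaw": 5},
    {"dx": 0, "dy": 0.22, "dz": 0.26, "wx": 0, "wy": 0, "wz": 0, "jaw": 5},
  ],
)

```text
time_s: 13.3
ee_pos: [0.4554, 0.2304, 0.0321]
eef_rot: [180.0, 0.0, -169.9]
wrist_force: [1.3, 0.1, -0.9]
width: 0.0131
finger_force: 45.0
```

```bash
python3 -c "
from h import *
st(10)"
```

```text
13.3 mm in plate frame [-41.5 301.3  32.1] F [ 1.3 -0.1 -0.9] M [-0.01  0.09  0.02] yaw [ 1.7999e+02  1.0000e-02 -1.6992e+02] w 13.1
```

Emit:
drive_tool(
  motion=[
    {"dx": -0.15, "dy": 0, "dz": 0.03, "wx": 0, "wy": 0, "wz": 0, "jaw": 5},
    {"dx": -0.4, "dy": 0, "dz": 0.03, "wx": 0, "wy": 0, "wz": 0, "jaw": 5},
    {"dx": -0.7, "dy": 0, "dz": 0.03, "wx": 0, "wy": 0, "wz": 0, "jaw": 5},
    {"dx": -1, "dy": 0, "dz": 0.03, "wx": 0, "wy": 0, "wz": 0, "jaw": 5},
    {"dx": -1.3, "dy": 0, "dz": 0.03, "wx": 0, "wy": 0, "wz": 0, "jaw": 5},
    {"dx": -1.6, "dy": 0, "dz": 0.03, "wx": 0, "wy": 0, "wz": 0, "jaw": 5},
    {"dx": -1.9, "dy": 0, "dz": 0.03, "wx": 0, "wy": 0, "wz": 0, "jaw": 5},
    {"dx": -2.1, "dy": 0, "dz": 0.03, "wx": 0, "wy": 0, "wz": 0, "jaw": 5},
  ],
)

```text
time_s: 13.97
ee_pos: [0.4766, 0.2339, 0.0317]
eef_rot: [180.0, 0.0, -169.9]
wrist_force: [-1.7, 0.3, 1.8]
width: 0.0131
finger_force: 45.3
```

Emit:
drive_tool(
  motion=[
    {"dx": -0.2, "dy": 0, "dz": -0.01, "wx": 0, "wy": 0, "wz": 0, "jaw": 5},
    {"dx": -0.4, "dy": 0, "dz": -0.01, "wx": 0, "wy": 0, "wz": 0, "jaw": 5},
    {"dx": -0.6, "dy": 0, "dz": -0.01, "wx": 0, "wy": 0, "wz": 0, "jaw": 5},
    {"dx": -0.8, "dy": 0, "dz": -0.01, "wx": 0, "wy": 0, "wz": 0, "jaw": 5},
    {"dx": -1.0, "dy": 0, "dz": -0.01, "wx": 0, "wy": 0, "wz": 0, "jaw": 5},
    {"dx": -1.2, "dy": 0, "dz": -0.01, "wx": 0, "wy": 0, "wz": 0, "jaw": 5},
  ],
)

```text
time_s: 14.47
ee_pos: [0.488, 0.2359, 0.0317]
eef_rot: [180.0, -0.0, -169.9]
wrist_force: [-1.1, -0.6, 2.3]
width: 0.0131
finger_force: 45.4
```

Emit:
drive_tool(
  motion=[
    {"dx": -0.2, "dy": 0, "dz": -0.02, "wx": 0, "wy": 0, "wz": 0, "jaw": 5},
    {"dx": -0.4, "dy": 0, "dz": -0.02, "wx": 0, "wy": 0, "wz": 0, "jaw": 5},
    {"dx": -0.6, "dy": 0, "dz": -0.02, "wx": 0, "wy": 0, "wz": 0, "jaw": 5},
    {"dx": -0.8, "dy": 0, "dz": -0.02, "wx": 0, "wy": 0, "wz": 0, "jaw": 5},
    {"dx": -1.0, "dy": 0, "dz": -0.02, "wx": 0, "wy": 0, "wz": 0, "jaw": 5},
    {"dx": -1.2, "dy": 0, "dz": -0.02, "wx": 0, "wy": 0, "wz": 0, "jaw": 5},
  ],
)

```text
time_s: 14.97
ee_pos: [0.4999, 0.238, 0.0318]
eef_rot: [-180.0, -0.0, -169.9]
wrist_force: [-0.6, 0.3, -0.1]
width: 0.0131
finger_force: 45.2
```

```bash
python3 -c "
from h import *
st(10)"
```

```text
14.97 mm in plate frame [  3.6 301.1  31.8] F [-0.6  0.4 -0.1] M [-0.01  0.05  0.02] yaw [-1.7999e+02 -1.0000e-02 -1.6994e+02] w 13.1
```

Emit:
drive_tool(
  motion=[
    {"dx": -0.2, "dy": 0, "dz": 0, "wx": 0, "wy": 0, "wz": 0, "jaw": 5},
    {"dx": -0.4, "dy": 0, "dz": 0, "wx": 0, "wy": 0, "wz": 0, "jaw": 5},
    {"dx": -0.6, "dy": 0, "dz": 0, "wx": 0, "wy": 0, "wz": 0, "jaw": 5},
    {"dx": -0.8, "dy": 0, "dz": 0, "wx": 0, "wy": 0, "wz": 0, "jaw": 5},
    {"dx": -1.0, "dy": 0, "dz": 0, "wx": 0, "wy": 0, "wz": 0, "jaw": 5},
    {"dx": -1.2, "dy": 0, "dz": 0, "wx": 0, "wy": 0, "wz": 0, "jaw": 5},
    {"dx": -1.4, "dy": 0, "dz": 0, "wx": 0, "wy": 0, "wz": 0, "jaw": 5},
  ],
)

```text
time_s: 15.55
ee_pos: [0.5137, 0.2404, 0.0319]
eef_rot: [-180.0, -0.0, -169.9]
wrist_force: [-1.6, -0.4, 0.0]
width: 0.0131
finger_force: 45.2
```

Emit:
drive_tool(
  motion=[
    {"dx": -0.2, "dy": 0, "dz": 0, "wx": 0, "wy": 0, "wz": 0, "jaw": 5},
    {"dx": -0.4, "dy": 0, "dz": 0, "wx": 0, "wy": 0, "wz": 0, "jaw": 5},
    {"dx": -0.6, "dy": 0, "dz": 0, "wx": 0, "wy": 0, "wz": 0, "jaw": 5},
    {"dx": -0.8, "dy": 0, "dz": 0, "wx": 0, "wy": 0, "wz": 0, "jaw": 5},
    {"dx": -1.0, "dy": 0, "dz": 0, "wx": 0, "wy": 0, "wz": 0, "jaw": 5},
    {"dx": -1.2, "dy": 0, "dz": 0, "wx": 0, "wy": 0, "wz": 0, "jaw": 5},
  ],
)

```text
time_s: 16.05
ee_pos: [0.5255, 0.2425, 0.0319]
eef_rot: [-180.0, -0.0, -169.9]
wrist_force: [-1.3, -0.2, -0.4]
width: 0.0132
finger_force: 45.2
```

```bash
python3 -c "
from h import *
st(10)"
```

```text
16.05 mm in plate frame [ 29.7 301.2  31.9] F [-1.3  0.  -0.4] M [-0.02  0.06 -0.02] yaw [-180.     -0.   -169.94] w 13.2
```

Emit:
drive_tool(
  motion=[
    {"dx": -0.12, "dy": 0, "dz": 0, "wx": 0, "wy": 0, "wz": 0, "jaw": 5},
    {"dx": -0.24, "dy": 0, "dz": 0, "wx": 0, "wy": 0, "wz": 0, "jaw": 5},
    {"dx": -0.36, "dy": 0, "dz": 0, "wx": 0, "wy": 0, "wz": 0, "jaw": 5},
    {"dx": -0.48, "dy": 0, "dz": 0, "wx": 0, "wy": 0, "wz": 0, "jaw": 5},
    {"dx": -0.6, "dy": 0, "dz": 0, "wx": 0, "wy": 0, "wz": 0, "jaw": 5},
    {"dx": -0.7, "dy": 0, "dz": 0, "wx": 0, "wy": 0, "wz": 0, "jaw": 5},
  ],
)

```text
time_s: 16.55
ee_pos: [0.5323, 0.2437, 0.0319]
eef_rot: [-180.0, -0.0, -169.9]
wrist_force: [-0.7, 0.1, -1.0]
width: 0.0129
finger_force: 45.2
```

Emit:
drive_tool(
  motion=[
    {"dx": -0.08, "dy": 0, "dz": 0, "wx": 0, "wy": 0, "wz": 0, "jaw": 5},
    {"dx": -0.16, "dy": 0, "dz": 0, "wx": 0, "wy": 0, "wz": 0, "jaw": 5},
    {"dx": -0.24, "dy": 0, "dz": 0, "wx": 0, "wy": 0, "wz": 0, "jaw": 5},
    {"dx": -0.3, "dy": 0, "dz": 0, "wx": 0, "wy": 0, "wz": 0, "jaw": 5},
  ],
)

```text
time_s: 16.88
ee_pos: [0.5352, 0.2443, 0.0319]
eef_rot: [-180.0, -0.0, -169.9]
wrist_force: [-0.1, 0.6, -0.4]
width: 0.0132
finger_force: 45.2
```

Emit:
drive_tool(
  motion=[
    {"dx": -0.08, "dy": 0, "dz": 0, "wx": 0, "wy": 0, "wz": 0, "jaw": 5},
    {"dx": -0.16, "dy": 0, "dz": 0, "wx": 0, "wy": 0, "wz": 0, "jaw": 5},
    {"dx": -0.22, "dy": 0, "dz": 0, "wx": 0, "wy": 0, "wz": 0, "jaw": 5},
  ],
)

```text
time_s: 17.13
ee_pos: [0.5374, 0.2446, 0.0319]
eef_rot: [-180.0, -0.0, -169.9]
wrist_force: [-0.7, -0.4, -0.3]
width: 0.0132
finger_force: 45.2
```

Emit:
drive_tool(
  motion=[
    {"dx": -0.08, "dy": 0, "dz": 0, "wx": 0, "wy": 0, "wz": 0, "jaw": 5},
    {"dx": -0.16, "dy": 0, "dz": 0, "wx": 0, "wy": 0, "wz": 0, "jaw": 5},
    {"dx": -0.22, "dy": 0, "dz": 0, "wx": 0, "wy": 0, "wz": 0, "jaw": 5},
  ],
)

```text
time_s: 17.38
ee_pos: [0.5396, 0.2451, 0.0319]
eef_rot: [-180.0, -0.0, -169.9]
wrist_force: [-0.8, 0.5, -1.0]
width: 0.0132
finger_force: 45.2
```

Emit:
drive_tool(
  motion=[
    {"dx": -0.08, "dy": 0, "dz": 0, "wx": 0, "wy": 0, "wz": 0, "jaw": 5},
    {"dx": -0.16, "dy": 0, "dz": 0, "wx": 0, "wy": 0, "wz": 0, "jaw": 5},
    {"dx": -0.22, "dy": 0, "dz": 0, "wx": 0, "wy": 0, "wz": 0, "jaw": 5},
  ],
)

```text
time_s: 17.63
ee_pos: [0.5418, 0.2454, 0.0319]
eef_rot: [-180.0, -0.0, -169.9]
wrist_force: [-1.1, -0.4, 0.7]
width: 0.0131
finger_force: 45.2
```

Emit:
drive_tool(
  motion=[
    {"dx": -0.08, "dy": 0, "dz": 0, "wx": 0, "wy": 0, "wz": 0, "jaw": 5},
    {"dx": -0.16, "dy": 0, "dz": 0, "wx": 0, "wy": 0, "wz": 0, "jaw": 5},
    {"dx": -0.22, "dy": 0, "dz": 0, "wx": 0, "wy": 0, "wz": 0, "jaw": 5},
  ],
)

```text
time_s: 17.88
ee_pos: [0.5439, 0.2458, 0.0319]
eef_rot: [-180.0, -0.0, -169.9]
wrist_force: [-0.6, -0.3, -0.6]
width: 0.0131
finger_force: 45.2
```

Emit:
drive_tool(
  motion=[
    {"dx": -0.08, "dy": 0, "dz": 0, "wx": 0, "wy": 0, "wz": 0, "jaw": 5},
    {"dx": -0.16, "dy": 0, "dz": 0, "wx": 0, "wy": 0, "wz": 0, "jaw": 5},
    {"dx": -0.22, "dy": 0, "dz": 0, "wx": 0, "wy": 0, "wz": 0, "jaw": 5},
  ],
)

```text
time_s: 18.13
ee_pos: [0.5461, 0.2462, 0.0319]
eef_rot: [-180.0, -0.0, -169.9]
wrist_force: [-1.5, 0.2, -0.3]
width: 0.0131
finger_force: 45.2
```

Emit:
drive_tool(
  motion=[
    {"dx": -0.08, "dy": 0, "dz": 0, "wx": 0, "wy": 0, "wz": 0, "jaw": 5},
    {"dx": -0.16, "dy": 0, "dz": 0, "wx": 0, "wy": 0, "wz": 0, "jaw": 5},
    {"dx": -0.22, "dy": 0, "dz": 0, "wx": 0, "wy": 0, "wz": 0, "jaw": 5},
  ],
)

```text
time_s: 18.38
ee_pos: [0.5482, 0.2466, 0.0319]
eef_rot: [-180.0, -0.0, -169.9]
wrist_force: [-1.4, 0.3, -0.4]
width: 0.0133
finger_force: 45.2
```

Emit:
drive_tool(
  motion=[
    {"dx": -0.08, "dy": 0, "dz": 0, "wx": 0, "wy": 0, "wz": 0, "jaw": 5},
    {"dx": -0.16, "dy": 0, "dz": 0, "wx": 0, "wy": 0, "wz": 0, "jaw": 5},
    {"dx": -0.22, "dy": 0, "dz": 0, "wx": 0, "wy": 0, "wz": 0, "jaw": 5},
  ],
)

```text
time_s: 18.63
ee_pos: [0.5504, 0.247, 0.0319]
eef_rot: [180.0, -0.0, -169.9]
wrist_force: [-2.2, -0.7, 0.8]
width: 0.0132
finger_force: 45.2
```

Emit:
drive_tool(
  motion=[
    {"dx": -0.06, "dy": 0, "dz": 0, "wx": 0, "wy": 0, "wz": 0, "jaw": 5},
    {"dx": -0.12, "dy": 0, "dz": 0, "wx": 0, "wy": 0, "wz": 0, "jaw": 5},
    {"dx": -0.15, "dy": 0, "dz": 0, "wx": 0, "wy": 0, "wz": 0, "jaw": 5},
  ],
)

```text
time_s: 18.88
ee_pos: [0.5516, 0.2472, 0.0318]
eef_rot: [-180.0, -0.0, -169.9]
wrist_force: [-2.5, -0.3, 0.7]
width: 0.0126
finger_force: 45.2
```

Emit:
drive_tool(
  motion=[
    {"dx": -0.05, "dy": 0, "dz": 0, "wx": 0, "wy": 0, "wz": 0, "jaw": 5},
    {"dx": -0.1, "dy": 0, "dz": 0, "wx": 0, "wy": 0, "wz": 0, "jaw": 5},
    {"dx": -0.1, "dy": 0, "dz": 0, "wx": 0, "wy": 0, "wz": 0, "jaw": 5},
  ],
)

```text
time_s: 19.13
ee_pos: [0.5517, 0.2473, 0.0317]
eef_rot: [-180.0, -0.1, -169.9]
wrist_force: [-6.6, -1.3, 4.7]
width: 0.0131
finger_force: 45.7
```

```bash
python3 -c "
from h import *
st(10)"
```

```text
19.13 mm in plate frame [ 56.3 301.3  31.7] F [-6.7 -0.1  4.7] M [-0.01  1.14 -0.06] yaw [-1.7999e+02 -1.4000e-01 -1.6993e+02] w 13.1
```

Emit:
drive_tool(
  motion=[
    {"dx": 0.03, "dy": 0, "dz": -0.04, "wx": 0, "wy": 0, "wz": 0, "jaw": 5},
    {"dx": 0.07, "dy": 0, "dz": -0.07, "wx": 0, "wy": 0, "wz": 0, "jaw": 5},
    {"dx": 0.07, "dy": 0, "dz": -0.07, "wx": 0, "wy": 0, "wz": 0, "jaw": 5},
  ],
  grip_force=25,
)

```text
time_s: 19.38
ee_pos: [0.5518, 0.2472, 0.0323]
eef_rot: [-180.0, -0.0, -169.9]
wrist_force: [-2.6, -1.1, -0.4]
width: 0.0131
finger_force: 45.0
```

```bash
python3 -c "
from h import *
st(10)"
```

```text
19.38 mm in plate frame [ 56.3 301.2  32.3] F [-2.8 -0.6 -0.4] M [ 0.06  0.61 -0.06] yaw [-1.7999e+02 -4.0000e-02 -1.6993e+02] w 13.1
```

Emit:
drive_tool(
  motion=[
    {"dx": 0, "dy": 0, "dz": 0.03, "wx": 0, "wy": 0, "wz": 0, "jaw": 5},
    {"dx": 0, "dy": 0, "dz": 0.03, "wx": 0, "wy": 0, "wz": 0, "jaw": 14},
    {"dx": 0, "dy": 0, "dz": 0.03, "wx": 0, "wy": 0, "wz": 0, "jaw": 17},
    {"dx": 0, "dy": 0, "dz": 0.03, "wx": 0, "wy": 0, "wz": 0, "jaw": 20},
    {"dx": 0, "dy": 0, "dz": 0.03, "wx": 0, "wy": 0, "wz": 0, "jaw": 25},
    {"dx": 0, "dy": 0, "dz": 0.03, "wx": 0, "wy": 0, "wz": 0, "jaw": 32},
    {"dx": 0, "dy": 0, "dz": 0.03, "wx": 0, "wy": 0, "wz": 0, "jaw": 40},
    {"dx": 0, "dy": 0, "dz": 0.03, "wx": 0, "wy": 0, "wz": 0, "jaw": 45},
    {"dx": 0, "dy": 0, "dz": 0.03, "wx": 0, "wy": 0, "wz": 0, "jaw": 45},
  ],
)

```text
time_s: 20.13
ee_pos: [0.5522, 0.2473, 0.0323]
eef_rot: [180.0, 0.0, -169.9]
wrist_force: [0.1, -0.2, -0.5]
width: 0.0386
finger_force: 0.0
```

```bash
python3 - <<'E'
from h import *
st(10)
T=camera("top");S=camera("scene")
ims=[]
for c_ in(T,S):
    i=cv2.resize(c_["image"],None,fx=7,fy=7,interpolation=2)
    u=(w2px(c_,(.61,.253,.01))*7).astype(int)
    ims.append(i[u[1]-240:u[1]+280,u[0]-200:u[0]+200])
cv2.imwrite("pics/v7.png",np.hstack(ims))
E
```

```text
20.13 mm in plate frame [ 56.7 301.2  32.3] F [ 0.1 -0.2 -0.5] M [-0.01 -0.01  0.01] yaw [ 1.8000e+02  1.0000e-02 -1.6994e+02] w 38.6
```

View pics/v7.png

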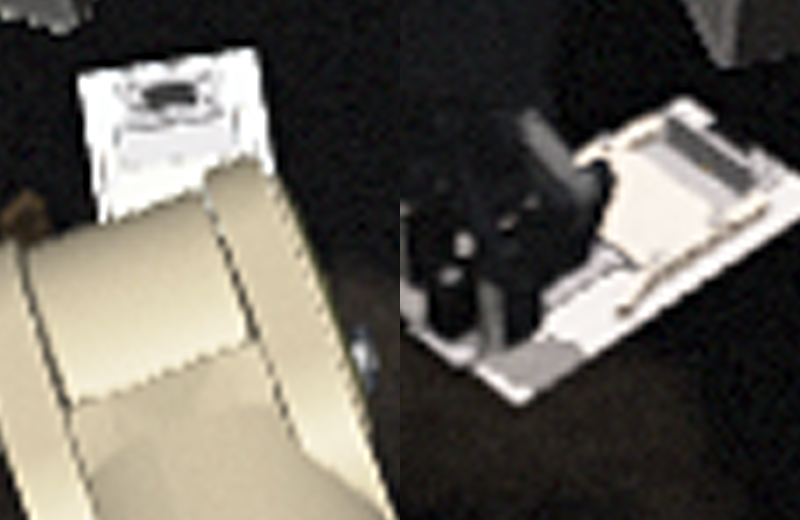

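Emit:
drive_tool(
  motion=[
    {"dx": 0, "dy": 0, "dz": -0.5, "wx": 0, "wy": 0, "wz": 0, "jaw": 50},
    {"dx": 0, "dy": 0, "dz": -1.5, "wx": 0, "wy": 0, "wz": 0, "jaw": 50},
    {"dx": 0, "dy": 0, "dz": -4, "wx": 0, "wy": 0, "wz": 0, "jaw": 50},
    {"dx": 0, "dy": 0, "dz": -8, "wx": 0, "wy": 0, "wz": 0, "jaw": 50},
    {"dx": 1, "dy": 0, "dz": -11, "wx": 0, "wy": 0, "wz": 0, "jaw": 50},
    {"dx": 2, "dy": 0, "dz": -14, "wx": 0, "wy": 0, "wz": 0, "jaw": 50},
    {"dx": 3, "dy": 0, "dz": -16, "wx": 0, "wy": 0, "wz": 0, "jaw": 50},
    {"dx": 3, "dy": 0, "dz": -17, "wx": 0, "wy": 0, "wz": 0, "jaw": 50},
    {"dx": 3, "dy": 0, "dz": -17, "wx": 0, "wy": 0, "wz": 0, "jaw": 50},
  ],
)

```text
time_s: 20.98
ee_pos: [0.5238, 0.2427, 0.206]
eef_rot: [179.9, 0.3, -169.9]
wrist_force: [0.4, 0.2, 0.6]
width: 0.0423
finger_force: 0.0
```

```bash
python3 - <<'E'
from h import *
W=camera("wrist");S=camera("scene");T=camera("top")
def crop(c,p,f,w,h):
    i=cv2.resize(c["image"],None,fx=f,fy=f,interpolation=2);u=(w2px(c,p)*f).astype(int)
    x=min(max(u[0]-w//2,0),i.shape[1]-w);y=min(max(u[1]-h//2,0),i.shape[0]-h)
    return i[y:y+h,x:x+w]
cv2.imwrite("pics/v8.png",np.vstack([np.hstack([crop(W,(.60,.25,.01),4,400,300),crop(S,(.65,.26,.01),10,400,300)]),np.hstack([crop(S,(.62,-.045,.05),5,400,300),crop(T,(.65,.26,.01),8,400,300)])]))
E
```

```text
(no output)
```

View pics/v8.png

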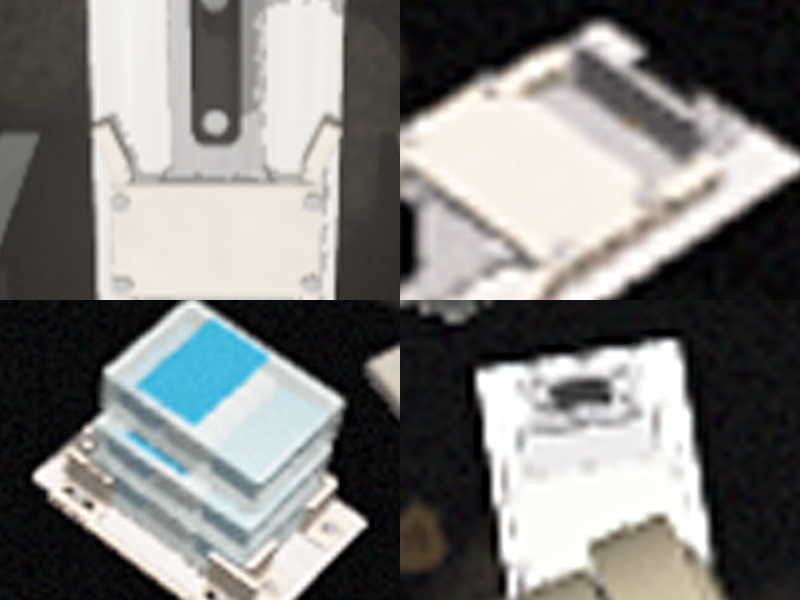

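```bash
python3 -c "
from h import *
print(order.hand_in())"
```

```text
the job is handed in; nothing more can be done
None
```

I handed in the job at about 21 s. The plate is drawn out and the last pictures show the boxes squarely stacked on the dock floor. The plate is in the bay against the end stop, released and lying flat, with the switch pin looking flush in a coarse image (I had no direct reading of it).

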